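Turn the vial's flag from orange to green

TASK

The sample in the glass vial has been examined: turn over the hinged flag in the vial's bay, from orange to green, so that it lies flat on its far rest with the green face up. Only push it with the fingertips, for instance the black thumb tab down first and then the flag over and down; pick nothing up, leave the other two flags showing orange, and leave the samples and the loose things on the table where they are.

Things in the scene. Friction and masses are not known exactly. Their poses are not given: they have to be found in the camera images.
- stand: Fixed dark wooden board, x -125..+75 mm, y -140..+140 mm, 8 mm thick, with three bays 90 mm apart along y. Origin on the table under the pivot line; x away from the robot at yaw 0, y left, z up. Each bay: sample on a white square at x -92 mm, rest posts at x -56 and +56 mm (tops 47 mm above the table), hinged flag between. A tall microscope stands left of it, a chest behind to the right.
- sample_vial: Clear glass vial with an orange piece on its grey stopper, 36 mm across and 55 mm tall, loose, standing on the white square of one of the bays (which one varies). Origin at the centre of its underside.
- sample_box: Clear plastic cube box with a grey stone in it, 45 x 45 x 38 mm, loose, on the white square of another bay. Origin at the centre of its underside.
- sample_tray: Open white card tray with small brown crystals, 48 x 50 x 20 mm, loose, on the white square of the third bay. Origin at the centre of its underside.
- pen_2: White felt pen with a blue cap, 135 mm long and 16 mm thick, lying loose right of the board; a bystander. Origin at the centre of its underside.
- screwdriver: Small screwdriver with a red handle, 138 mm long and 17 mm thick, lying loose right of the board; a bystander. Origin at the centre of its underside.
- petri_dish: Clear round dish with crystals, 60 mm across and 13 mm tall, lying loose right of the board; a bystander. Origin at the centre of its underside.
- flag_left (a joint): Turn of the left (+y) flag about its pin (along board y), rad. 0: level, toward the robot on the front rest, orange up; 1.57 upright; 3.14 (stop): level on the far rest, green up. Starts at 0 to 0.12. Slightly stiff (0.035 N m, about 2 N at the tab): it stays at any angle. The flag weighs 30 g; its plate is 46 mm wide, 5 mm thick and reaches 66 mm from the pin.
- pivot_left (a point): Middle of the left (+y) flag's pivot pin, 50 mm above the table, fixed, board axes. The pin (10 mm thick) runs between cheeks 5 mm thick, 55 mm apart inside, up to 56 mm tall, x -8..+8 mm. Beyond the pin, in the plate's plane, a black ribbed thumb tab (36 mm wide, 5 thick) reaches 30 mm from the pin, to +x at joint 0. Pressing it down raises the flag; below it is free space down to the board.
- bay_left (a point): Centre of the left (+y) bay's white square, on the board's top (8 mm above the table), 92 mm in front of the pivot along the board's -x; fixed, with the board's axes.
- flag_middle (a joint): Turn of the middle flag about its pin (along board y), rad. 0: level, toward the robot on the front rest, orange up; 1.57 upright; 3.14 (stop): level on the far rest, green up. Starts at 0 to 0.12. Slightly stiff (0.035 N m, about 2 N at the tab): it stays at any angle. The flag weighs 30 g; its plate is 46 mm wide, 5 mm thick and reaches 66 mm from the pin.
- pivot_middle (a point): Middle of the middle flag's pivot pin, 50 mm above the table, fixed, board axes. The pin (10 mm thick) runs between cheeks 5 mm thick, 55 mm apart inside, up to 56 mm tall, x -8..+8 mm. Beyond the pin, in the plate's plane, a black ribbed thumb tab (36 mm wide, 5 thick) reaches 30 mm from the pin, to +x at joint 0. Pressing it down raises the flag; below it is free space down to the board.
- bay_middle (a point): Centre of the middle bay's white square, on the board's top (8 mm above the table), 92 mm in front of the pivot along the board's -x; fixed, with the board's axes.
- flag_right (a joint): Turn of the right (-y) flag about its pin (along board y), rad. 0: level, toward the robot on the front rest, orange up; 1.57 upright; 3.14 (stop): level on the far rest, green up. Starts at 0 to 0.12. Slightly stiff (0.035 N m, about 2 N at the tab): it stays at any angle. The flag weighs 30 g; its plate is 46 mm wide, 5 mm thick and reaches 66 mm from the pin.
- pivot_right (a point): Middle of the right (-y) flag's pivot pin, 50 mm above the table, fixed, board axes. The pin (10 mm thick) runs between cheeks 5 mm thick, 55 mm apart inside, up to 56 mm tall, x -8..+8 mm. Beyond the pin, in the plate's plane, a black ribbed thumb tab (36 mm wide, 5 thick) reaches 30 mm from the pin, to +x at joint 0. Pressing it down raises the flag; below it is free space down to the board.
- bay_right (a point): Centre of the right (-y) bay's white square, on the board's top (8 mm above the table), 92 mm in front of the pivot along the board's -x; fixed, with the board's axes.
Not all that is in view belongs to the job. What is shaped like the sample_box but blue is not meant.

How it is judged:
By the outcome, as a careful person would: the job done as asked, in the order asked, and still so for the second after the job is handed in, with the robot touching nothing.
It also fails if it takes over 50 s, if anything falls off the work surface, if the arm or the gripper's body presses on something with over 40 N, if the wrist force passes 120 N, or if a joint passes its speed limit or range.

ROBOT

A 6-joint arm with a two-finger parallel gripper is mounted at the origin on a cart in front of the work surface, level with it; the furniture and walls round the work are solid. World frame = base frame: x ahead of the robot, y to its left, z up, the work surface at z = 0. Lengths are in mm, angles in rad, forces in N, time in s.
With the tool pointing down it reaches from about 375 to 975 mm from the base axis. Payload 3.8 kg.
Tool frame: the origin (TCP) lies midway between the tips of the shut fingers; the grasp point (between the pads) lies 19 mm behind it; z points along the fingers, y is the line along which they close (so a half turn about z gives the same grasp; the last joint's range is limited). The gripper opens to 88 mm and grips with 3 to 60 N. Pads are 18 mm wide; open, the fingers measure 123 mm over their backs; the gripper's body (75 mm by 187 mm) begins 45 mm behind the grasp point.
Start: joints at [-1.302, 0.264, 1.604, -0, 1.274, -0.037], TCP at [203.207, -643.681, 238.706] pointing down, gripper open.
Joint ranges: [-2.63, 2.63], [-0.94, 2.18], [0.31, 2.57], [-1.31, 4.45], [0, 2.66], [-2.55, 2.55]. Speed limits (rad/s): [2.57, 2.57, 3.14, 3.14, 3.14, 3.14].

INTERFACE

Orientations are given as a unit quaternion [w, x, y, z].
In Python, from rig import bot, imaging, workorder, models gives the robot as it stands.
- The arm moves only by the shell command python3 -m handwheel 'ROWS'. ROWS is JSON, a list of rows, each an object with "hand": the closure, from 0 (fully open) to 1 (shut); "slide": the shift along the tool's x, y, z each as a share of 60 mm, from -1 to 1, a list of three; "dr": the turn, a rotation vector about the tool's x, y, z each as a share of 0.1 rad, from -1 to 1, a list of three. A call has 1 to 20 rows; each row shifts and turns the commanded pose from where the row before left it, along the tool's axes as they then stand; what a row does not reach is not made up. A row lasts 1/8 s, in which the tool goes at most 62.5 mm and 10.7 degrees, less where a joint would pass 70% of its speed; a pose out of reach is approached as far as the arm can. A call with a number of a shift or a turn outside -1 to 1 is refused whole. A call with a gripper value outside its range is refused whole. The fingers move at their own pace and stop on an object; the grip force is fixed at half the most. Time passes only in rows, so rows that do not move let the fingers close. It gives the time, the measured TCP pose, the force, the opening and the grip force at its end, in the units of the state.
- bot.read_state(): the state, without advancing time (a new reading comes with each control period).
- imaging.get_image(name): name is "scene" or "top" or "wrist"; returns a dict with "pixels" (480x640x3 uint8, red, green, blue), "fx", "fy", "cx", "cy" (pixels), "camera_from_world" (4x4, takes a point from world to camera coordinates); the wrist camera has in their place "hand_eye" (4x4, takes a point from camera to tool coordinates, whose origin is the TCP and whose axes are the flange's). Camera axes: x right, y down, z forward; pixel columns grow to the right and rows downward; lengths in mm; the calibration is good to about 2 mm. The wrist camera is an equidistant fisheye: a pixel r from the principal point sees the ray r / f radians off the axis. A picture is of the moment at which its call begins: read the wrist's pose just before it. There is no depth.
- workorder.finish_job(): hands the job in; it is judged then, once.
Trained networks look in a picture, given as the dict that the camera call returned (one of the last four; its "shot" number tells which), for a name from the list of things; names that differ only in an ending like _2 or _b are one class to them, and where a whole thing is asked for, a point or a joint stands for the part that bears it (a point fixed in the world has none). Each returns a list of dicts, best first, with "score" (0 to 1); they miss things now and then, are a little off and sometimes report something else, mostly with a low value. They report only what shows in the picture. A call takes as long as a camera call. They do not tell look-alikes from the thing itself.
- models.cut_out(query, picture): "pixels" (480x640 bool, what is visible of it) and "uv" ([column, row] in pixels, amid what is visible of it).
- models.landmark_of(query, picture): "uv" ([column, row] in pixels: a listed point, or the origin of a listed thing).
The state is a dict: "time": time; "qpos": joint angles; "joint_velocities": joint speeds; "tau": joint torques, N m; "ee_pos": TCP position; "eef_rot": TCP orientation; "contact_force": force on the tool from outside, world axes, zero at the start; "ft_torque": the same for the moment, N m; "finger_gap": finger opening in mm; "grasp_force": force on a finger pad.
Only numpy, scipy, OpenCV 4.12 (cv2) and the standard library are available. Lean on these libraries where they do the work, as an engineer would, in place of code of your own. Each camera call takes 0.05 s, during which the arm holds its last target. There are 200 camera calls.

## Working session

There is one attempt and no reset: what is moved stays moved. The work goes in short steps, Python scripts to look and compute and a shell command to move; the robot and the scene stay as the last step left them, time stands still between calls to the robot, and variables do not carry over. Pictures are saved under pics/ and viewed, at most 10 in all, crops included, and the job is handed in when it is done.

```bash
mkdir -p pics; cat > h.py <<'E'
import numpy as np, cv2
from rig import bot, imaging, workorder, models
def ray(im,uv):
    T=np.array(im["camera_from_world"]);R=T[:3,:3];c=-R.T@T[:3,3]
    d=R.T@np.array([(uv[0]-im["cx"])/im["fx"],(uv[1]-im["cy"])/im["fy"],1]);return c,d
def onz(im,uv,z):
    c,d=ray(im,uv);return c+d*(z-c[2])/d[2]
def tri(a,b):
    (c1,d1),(c2,d2)=a,b
    s=np.linalg.lstsq(np.c_[d1,-d2],c2-c1,rcond=None)[0]
    p,q=c1+s[0]*d1,c2+s[1]*d2;return (p+q)/2,np.linalg.norm(p-q)
E
python3 - <<'E'
from h import *
np.set_printoptions(precision=1,suppress=True)
ims={n:imaging.get_image(n) for n in("scene","top")}
for n,im in ims.items():
    cv2.imwrite(f"pics/{n}.png",im["pixels"][:,:,::-1])
    for q,z in (("pivot_left",50),("pivot_middle",50),("pivot_right",50),("bay_left",8),("bay_middle",8),("bay_right",8),("sample_vial",8),("sample_box",8),("sample_tray",8)):
        for r in models.landmark_of(q,im)[:2]:
            print(n,q,round(r["score"],2),np.array(r["uv"]),onz(im,r["uv"],z))
s=bot.read_state();print(s)
E
```

```text
scene pivot_left 0.79 [246.4 180.3] [519.6 287.   50. ]
scene pivot_left 0.36 [270.2 193.4] [518.7 189.9  50. ]
scene pivot_middle 0.91 [270.2 191.2] [526.2 198.6  50. ]
scene pivot_right 0.69 [301.2 205.1] [535.   94.2  50. ]
scene bay_left 0.69 [223.1 210.7] [422.4 261.8   8. ]
scene bay_middle 0.76 [249.3 222.6] [435.2 172.2   8. ]
scene bay_right 0.62 [275.6 234.7] [446.6  88.2   8. ]
scene sample_vial 0.84 [222.3 209.5] [424.5 268.1   8. ]
scene sample_box 0.86 [346.7 241.9] [545.  -46.9   8. ]
scene sample_box 0.85 [279.9 234.3] [455.   82.5   8. ]
scene sample_tray 0.62 [248.4 221.6] [436.4 177.3   8. ]
top pivot_left 0.68 [200.5 230.5] [516.7 289.9  50. ]
top pivot_middle 0.98 [232.4 226.4] [525.7 204.3  50. ]
top pivot_middle 0.27 [245.  259.1] [436.6 170.4  50. ]
top pivot_right 0.67 [265.8 216.7] [549.9 114.5  50. ]
top bay_left 0.68 [208.8 266.6] [424.  275.8   8. ]
top bay_middle 0.81 [240.8 259. ] [442.7 188.3   8. ]
top bay_right 0.92 [273.1 254.7] [452.4  99.8   8. ]
top sample_vial 0.43 [210.5 265.3] [427.4 271.1   8. ]
top sample_box 0.58 [317.4 217.4] [553.4 -23.7   8. ]
top sample_box 0.57 [274.5 251.8] [460.3  95.9   8. ]
top sample_tray 0.93 [243.5 258.5] [443.9 180.9   8. ]
{'time': 1.0, 'qpos': array([-1.3,  0.3,  1.6, -0. ,  1.3, -0. ]), 'joint_velocities': array([-0.,  0., -0.,  0.,  0.,  0.]), 'tau': array([  0. , -50.2, -35.7,   0.1,   0. ,   0. ]), 'ee_pos': array([ 203.2, -643.7,  238.7]), 'eef_rot': array([ 0. ,  1. ,  0.2, -0. ]), 'contact_force': array([ 0.4, -0.3,  0.3]), 'ft_torque': array([-0., -0.,  0.]), 'grasp_force': 0.0, 'finger_gap': 88.2350738729384}
```

View pics/scene.png

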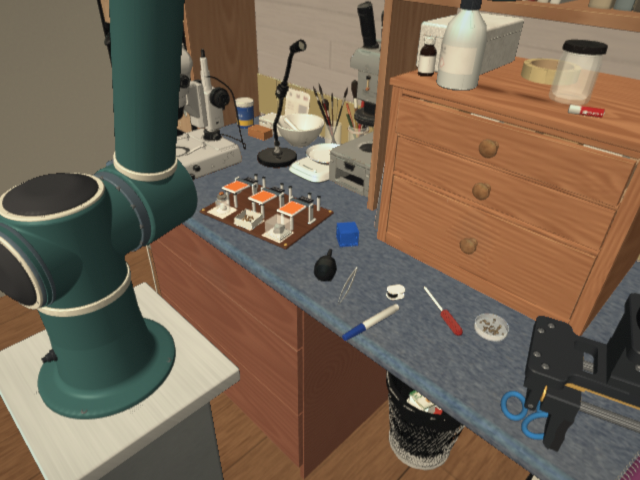

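View pics/top.png

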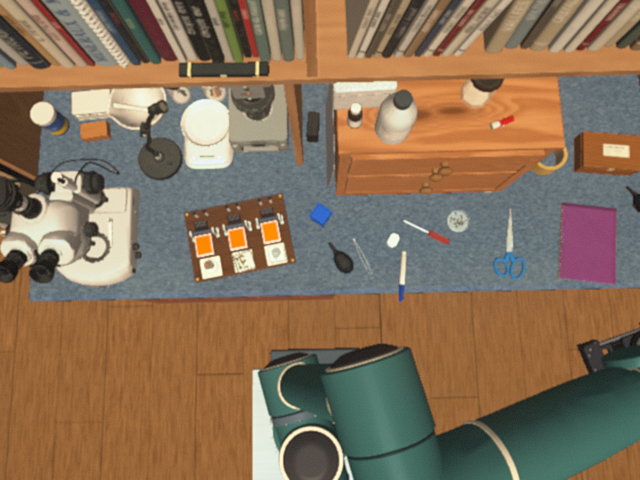

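The vial stands in the left bay: scene (222,208), top (210,266). The tray is in the middle bay and the box in the right. All flags show orange. I'll fit the board pose and plan the transit.

```bash
cat >> h.py <<'E'
from scipy.spatial.transform import Rotation as Rn
np.set_printoptions(precision=3,suppress=True)
def fit(L,W):
    L,W=np.array(L,float),np.array(W,float);l,w=L-L.mean(0),W-W.mean(0)
    t=np.arctan2((l[:,0]*w[:,1]-l[:,1]*w[:,0]).sum(),(l*w).sum())
    R=np.array([[np.cos(t),-np.sin(t)],[np.sin(t),np.cos(t)]]);o=W.mean(0)-R@L.mean(0)
    print("yaw",t,"origin",o,"res",np.abs(W-L@R.T-o).max(1));return t,o,R
def tool():
    s=bot.read_state();q=s["eef_rot"];return s["ee_pos"],Rn.from_quat(np.r_[q[1:],q[0]]),s
E
python3 - <<'E'
from h import *
L=[(0,90),(0,0),(0,-90),(-92,90),(-92,0),(-92,-90)]
A=[(519.6,287),(526.2,198.6),(535,94.2),(422.4,261.8),(435.2,172.2),(446.6,88.2)]
B=[(516.7,289.9),(525.7,204.3),(549.9,114.5),(424,275.8),(442.7,188.3),(452.4,99.8)]
fit(L,A);t,o,R=fit(L,B);fit(L+L,A+B)
p,r,s=tool();print(p,r.as_matrix())
E
```

```text
yaw 0.13513749182475068 origin [526.414 189.864] res [7.956 8.736 6.485 4.849 5.269 0.778]
yaw 0.170411786712222 origin [530.567 203.234] res [2.031 4.867 4.07  0.637 2.8   2.763]
yaw 0.15252694525505653 origin [528.499 196.539] res [ 4.775  2.299 13.384  9.716 10.361  5.406  4.406  7.761  7.726  4.284
  5.739  6.194]
[ 203.199 -643.687  238.738] [[ 0.954  0.301 -0.   ]
 [ 0.301 -0.954 -0.   ]
 [-0.     0.    -1.   ]]
```

```bash
python3 -m handwheel '[{"hand":1,"slide":[0,0,0],"dr":[0,0,0.75]},{"hand":1,"slide":[0,0,0],"dr":[0,0,0.75]},{"hand":1,"slide":[0.72,-0.95,0],"dr":[0,0,0]},{"hand":1,"slide":[0.72,-0.95,0],"dr":[0,0,0]},{"hand":1,"slide":[0.72,-0.95,0],"dr":[0,0,0]},{"hand":1,"slide":[0.72,-0.95,0],"dr":[0,0,0]},{"hand":1,"slide":[0.72,-0.95,0],"dr":[0,0,0]},{"hand":1,"slide":[0.72,-0.95,0],"dr":[0,0,0]},{"hand":1,"slide":[0.72,-0.95,0],"dr":[0,0,0]}]'
python3 -m handwheel '[{"hand":1,"slide":[0.24,-0.95,0],"dr":[0,0,0]},{"hand":1,"slide":[0.24,-0.95,0],"dr":[0,0,0]},{"hand":1,"slide":[0.24,-0.95,0],"dr":[0,0,0]},{"hand":1,"slide":[0.24,-0.95,0],"dr":[0,0,0]},{"hand":1,"slide":[0.24,-0.95,0],"dr":[0,0,0]},{"hand":1,"slide":[0.24,-0.95,0],"dr":[0,0,0]},{"hand":1,"slide":[0.24,-0.95,0],"dr":[0,0,0]},{"hand":1,"slide":[0,0,0],"dr":[0,0,0]}]'
cat >> h.py <<'E'
def wonz(im,uv,z,p,r):
    H=np.array(im["hand_eye"]);v=np.array([(uv[0]-im["cx"])/im["fx"],(uv[1]-im["cy"])/im["fy"]]);a=np.linalg.norm(v)
    d=np.r_[v/a*np.sin(a),np.cos(a)] if a>0 else np.array([0,0,1.])
    c=p+r.apply(H[:3,3]);d=r.apply(H[:3,:3]@d);return c+d*(z-c[2])/d[2]
E
python3 - <<'E'
from h import *
p,r,s=tool();im=imaging.get_image("wrist");print(p,r.as_matrix()[:,0],s["qpos"],s["time"])
cv2.imwrite("pics/w1.png",im["pixels"][:,:,::-1])
L=[];W=[]
for q,z,l in (("pivot_left",50,(0,90)),("pivot_middle",50,(0,0)),("pivot_right",50,(0,-90)),("bay_left",8,(-92,90)),("bay_middle",8,(-92,0)),("bay_right",8,(-92,-90)),("sample_vial",8,None)):
    for k,e in enumerate(models.landmark_of(q,im)[:2]):
        w=wonz(im,e["uv"],z,p,r);print(q,e["score"],e["uv"],w)
        if k==0 and l: L.append(l);W.append(w[:2])
if len(L)>1: fit(L,W)
E
```

```text
time: 2.12
ee_pos: [410.9, -256.5, 239.1]
eef_rot: [0.0, 0.997, 0.078, 0.001]
contact_force: [1.3, -1.2, 0.3]
finger_gap: 0.9
grasp_force: 0.0
time: 3.12
ee_pos: [447.7, 155.1, 239.0]
eef_rot: [-0.0, 0.997, 0.081, 0.0]
contact_force: [0.4, -0.3, -0.6]
finger_gap: 0.7
grasp_force: 0.0
[447.683 155.11  238.96 ] [0.987 0.161 0.001] [ 0.28  -0.125  2.018  0.001  1.248  1.689] 3.125
pivot_left 0.62 [292.7, 122.4] [528.328 195.527  50.   ]
pivot_middle 0.87 [289.7, 123.4] [527.049 198.034  50.   ]
bay_left 0.94 [210.6, 212.6] [424.953 272.38    8.   ]
sample_vial 0.94 [214.2, 213.1] [425.008 268.315   8.   ]
yaw -0.18839782347768297 origin [512.33  157.298] res [50.179 40.735 13.861]
```

View pics/w1.png

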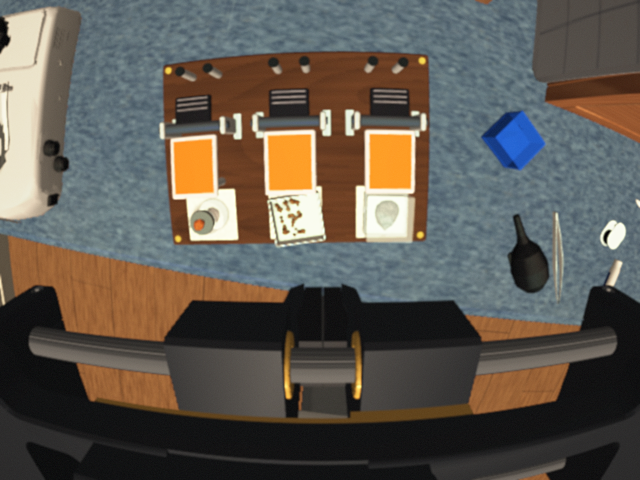

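The wrist view shows the vial in the left bay. Pins are at about (202,127), (291,123) and (387,121), with the left flag orange at (195,167) and its tab at (193,107).

```bash
python3 - <<'E'
from h import *
p,r,s=tool();im=imaging.get_image("wrist")
L=[(0,90),(0,0),(0,-90),(-92,90),(75,140),(75,-140),(-125,140),(-125,-140)];uv=[(202,127),(291,123),(387,121),(212,216),(168,70),(423,61),(178,239),(421,235)]
off=[0]*4+[(-8,-8)]*4
Z=[50,50,50,8,8,8,8,8]
W=[wonz(im,u,z,p,r)[:2] for u,z in zip(uv,Z)];print(np.array(W))
# screws ~6 mm inside the corners
L=[(l[0]-6*np.sign(l[0]),l[1]-6*np.sign(l[1])) if abs(l[1])==140 else l for l in L]
t,o,R=fit(L,W)
P=o+R@[0,90];print("pivot_left",P)
for n,l,z in(("above tab",(22,90),120),):
    w=np.r_[o+R@l,z];print(n,w,"tool delta",r.inv().apply(w-p)/60,"yaw err",t-np.arctan2(*r.as_matrix()[[1,0],0]))
E
```

```text
[[515.316 272.733]
 [528.128 191.187]
 [543.887 107.005]
 [422.768 265.506]
 [573.58  334.821]
 [617.711  73.035]
 [391.316 303.275]
 [436.336  41.802]]
yaw 0.16880264816153223 origin [529.179 191.612] res [7.6   1.051 4.113 0.629 1.106 2.    1.958 2.277]
pivot_left [514.059 280.333]
above tab [535.746 284.029 120.   ] tool delta [ 1.787 -1.98   1.979] yaw err 0.015426818784478463
```

```bash
python3 -m handwheel '[{"hand":1,"slide":[0,-0.7,0.3],"dr":[0,0,-0.15]},{"hand":1,"slide":[0,-0.7,0.3],"dr":[0,0,0]},{"hand":1,"slide":[0,-0.6,0.3],"dr":[0,0,0]},{"hand":1,"slide":[0,0,0],"dr":[0,0,0]}]'
python3 - <<'E'
from h import *
p,r,s=tool();im=imaging.get_image("wrist");print(p)
cv2.imwrite("pics/w2.png",im["pixels"][:,:,::-1])
for q,z in (("pivot_left",50),("bay_left",8)):
    for e in models.landmark_of(q,im)[:2]: print(q,e["score"],e["uv"],wonz(im,e["uv"],z,p,r))
E
```

```text
time: 4.08
ee_pos: [426.8, 270.5, 183.0]
eef_rot: [0.001, 0.996, 0.086, -0.002]
contact_force: [-0.3, -0.9, 0.1]
finger_gap: 0.6
grasp_force: 0.0
[426.778 270.453 183.04 ]
pivot_left 0.9 [319.1, 117.8] [511.146 287.883  50.   ]
```

View pics/w2.png

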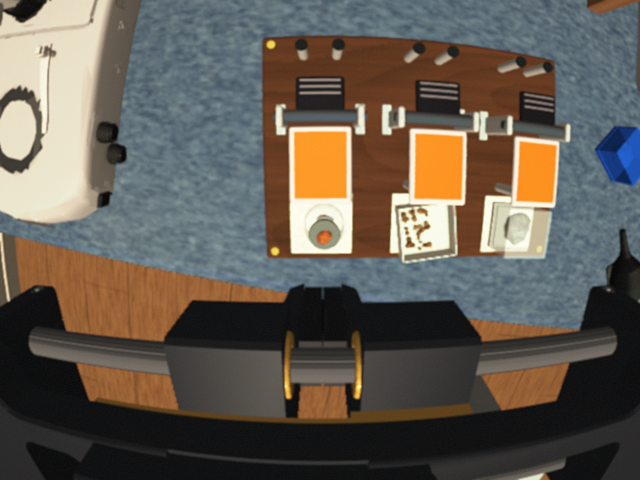

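Pin at (320,117), between cheeks at 281 and 361; the closed fingers sit at column 322, so they're lined up laterally. Moving over the tab.

```bash
python3 -m handwheel '[{"hand":1,"slide":[0.6,-0.03,0],"dr":[0,0,0]},{"hand":1,"slide":[0.6,0,0],"dr":[0,0,0]},{"hand":1,"slide":[0.58,0,0.2],"dr":[0,0,0]},{"hand":1,"slide":[0,0,0.8],"dr":[0,0,0]},{"hand":1,"slide":[0,0,0.6],"dr":[0,0,0]},{"hand":1,"slide":[0,0,0],"dr":[0,0,0]}]'
python3 - <<'E'
from h import *
p,r,s=tool();im=imaging.get_image("wrist");print(p,(p[:2]-[511.5,287])@np.array([[.986,-.169],[.169,.986]]))
cv2.imwrite("pics/w3.png",im["pixels"][:,:,::-1])
E
```

```text
time: 4.97
ee_pos: [531.2, 287.3, 86.0]
eef_rot: [0.001, 0.996, 0.084, -0.003]
contact_force: [0.1, -0.2, 0.1]
finger_gap: 0.6
grasp_force: 0.0
[531.229 287.262  86.046] [19.497 -3.075]
```

View pics/w3.png

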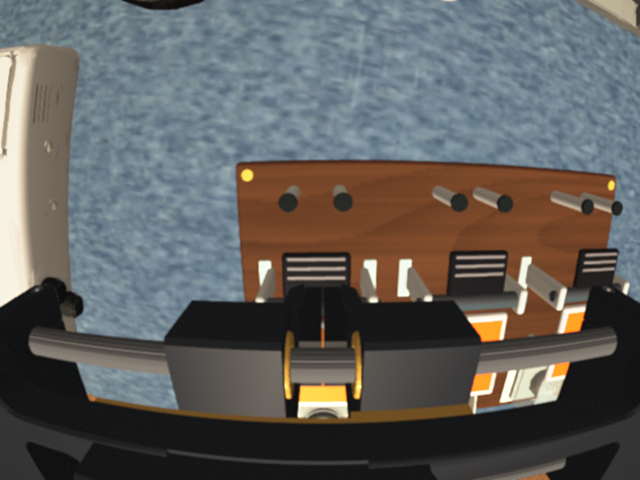

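The tab spans columns 284–350, directly ahead of and below the fingers at 322, so it's about 2.5 mm to the left. I'll nudge over and press it down.

```bash
python3 -m handwheel '[{"hand":1,"slide":[0.03,-0.05,0.3],"dr":[0,0,0]},{"hand":1,"slide":[0,0,0.15],"dr":[0,0,0]},{"hand":1,"slide":[0,0,0.15],"dr":[0,0,0]},{"hand":1,"slide":[0,0,0.15],"dr":[0,0,0]},{"hand":1,"slide":[0,0,0.1],"dr":[0,0,0]},{"hand":1,"slide":[0,0,0],"dr":[0,0,0]}]'
python3 - <<'E'
from h import *
im=imaging.get_image("wrist");cv2.imwrite("pics/w4.png",im["pixels"][:,:,::-1])
im=imaging.get_image("scene");c=im["pixels"][150:270,180:350,::-1]
cv2.imwrite("pics/s4.png",cv2.resize(c,None,fx=4,fy=4,interpolation=3))
E
```

```text
time: 5.78
ee_pos: [534.4, 293.3, 37.3]
eef_rot: [-0.0, 0.996, 0.085, 0.0]
contact_force: [-0.2, 1.0, 0.6]
finger_gap: 0.4
grasp_force: 0.4
```

View pics/s4.png

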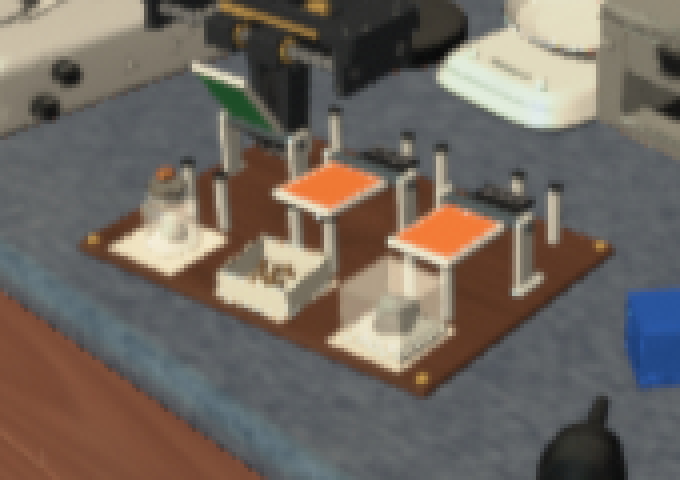

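The left flag is up at about 45° with its green underside showing at (240,100). The neighbouring flags are undisturbed. Next: up, back over the flag, and down in front of it.

```bash
python3 -m handwheel '[{"hand":1,"slide":[0,0,-0.95],"dr":[0,0,0]},{"hand":1,"slide":[0,0,-0.95],"dr":[0,0,0]},{"hand":1,"slide":[0,0.03,0],"dr":[0,0,0]},{"hand":1,"slide":[-0.82,0,0],"dr":[0,0,0]},{"hand":1,"slide":[-0.82,0,0],"dr":[0,0,0]},{"hand":1,"slide":[0,0,0],"dr":[0,0,0]},{"hand":1,"slide":[0,0,0.6],"dr":[0,0,0]},{"hand":1,"slide":[0,0,0.5],"dr":[0,0,0]},{"hand":1,"slide":[0,0,0],"dr":[0,0,0]}]'
```

```text
time: 7.0
ee_pos: [435.8, 273.3, 82.7]
eef_rot: [0.001, 0.996, 0.085, -0.003]
contact_force: [-0.3, -0.5, -0.1]
finger_gap: 0.6
grasp_force: 0.0
```

```bash
python3 -m handwheel '[{"hand":1,"slide":[0.3,0,0],"dr":[0,0,0]},{"hand":1,"slide":[0.3,0,0],"dr":[0,0,0]},{"hand":1,"slide":[0.3,0,0],"dr":[0,0,0]},{"hand":1,"slide":[0.3,0,0],"dr":[0,0,0]},{"hand":1,"slide":[0.3,0,0],"dr":[0,0,0]},{"hand":1,"slide":[0.3,0,0],"dr":[0,0,0]},{"hand":1,"slide":[0,0,0],"dr":[0,0,0]}]'
python3 - <<'E'
from h import *
im=imaging.get_image("scene");c=im["pixels"][150:270,180:350,::-1]
cv2.imwrite("pics/s5.png",cv2.resize(c,None,fx=4,fy=4,interpolation=3))
E
```

```text
time: 7.88
ee_pos: [545.9, 293.3, 85.8]
eef_rot: [-0.0, 0.996, 0.085, 0.001]
contact_force: [0.8, -0.5, 0.1]
finger_gap: 0.4
grasp_force: 0.0
```

View pics/s5.png

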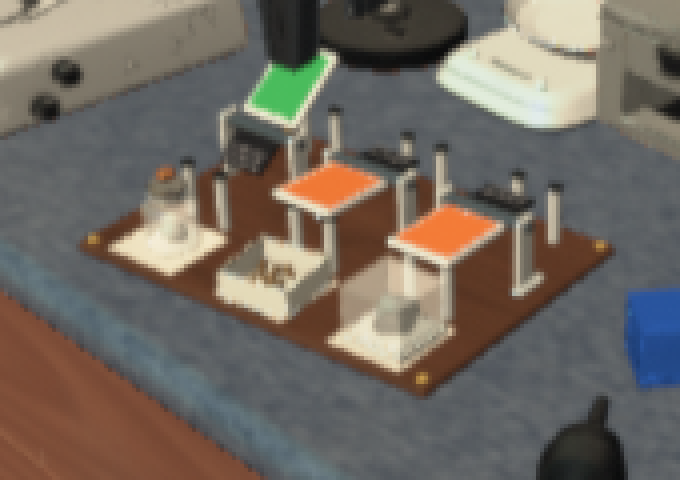

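The flag is past upright and leaning to the far side, green face up at (290,90). Now pressing it down onto the rest.

```bash
python3 -m handwheel '[{"hand":1,"slide":[0.15,0,0.1],"dr":[0,0,0]},{"hand":1,"slide":[0.05,0,0.15],"dr":[0,0,0]},{"hand":1,"slide":[0,0,0.15],"dr":[0,0,0]},{"hand":1,"slide":[0,0,0.12],"dr":[0,0,0]},{"hand":1,"slide":[0,0,0.05],"dr":[0,0,0]},{"hand":1,"slide":[0,0,0],"dr":[0,0,0]}]'
```

```text
time: 8.68
ee_pos: [555.5, 294.9, 52.6]
eef_rot: [0.0, 0.996, 0.085, -0.0]
contact_force: [-3.0, -1.9, 8.6]
finger_gap: 0.1
grasp_force: 4.4
```

```bash
python3 -m handwheel '[{"hand":1,"slide":[0,0,0.03],"dr":[0,0,0]},{"hand":1,"slide":[0,0,0],"dr":[0,0,0]}]'; python3 -m handwheel '[{"hand":1,"slide":[0,0,-0.5],"dr":[0,0,0]},{"hand":1,"slide":[0,0,-0.9],"dr":[0,0,0]},{"hand":1,"slide":[-0.9,0,-0.4],"dr":[0,0,0]},{"hand":1,"slide":[-0.9,0,0],"dr":[0,0,0]},{"hand":1,"slide":[-0.5,0,0],"dr":[0,0,0]},{"hand":1,"slide":[0,0,0],"dr":[0,0,0]}]'
python3 - <<'E'
from h import *
a=imaging.get_image("scene")["pixels"][150:270,180:350,::-1]
a=cv2.resize(a,(510,360),interpolation=3);b=imaging.get_image("wrist")["pixels"][:230,200:600,::-1]
im=np.zeros((600,510,3),np.uint8);im[:360]=a;im[365:595,:400]=b;cv2.imwrite("pics/f.png",im)
E
```

```text
time: 8.93
ee_pos: [555.6, 295.0, 52.4]
eef_rot: [0.0, 0.996, 0.085, -0.0]
contact_force: [-5.8, -3.8, 16.5]
finger_gap: 0.3
grasp_force: 8.3
time: 9.68
ee_pos: [417.7, 271.0, 157.3]
eef_rot: [0.0, 0.996, 0.086, -0.0]
contact_force: [-0.5, 0.8, -0.5]
finger_gap: 0.7
grasp_force: 0.0
```

View pics/f.png

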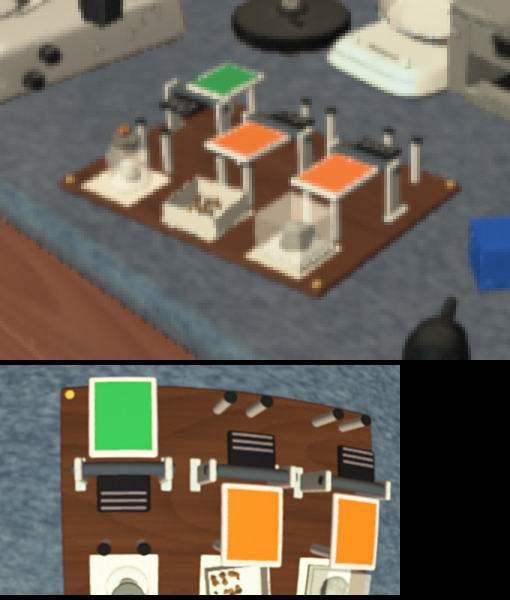

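The left flag lies flat on its far rest, green up at (225,80). The other two still show orange, the samples haven't moved, and the arm is clear of everything.

```bash
python3 -c "
from rig import workorder
print(workorder.finish_job())"
```

```text
the job is handed in; nothing more can be done
None
```

The flag in the vial's (left) bay now lies flat on its far rest with the green face up; the other two flags still show orange, the samples were not moved, and the job is handed in.

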